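# Pack the coin capsules, snap the lid on and stack the tub

## Robot

A 7-joint arm with a two-finger parallel gripper is mounted at the origin on the work surface. World frame = base frame: x ahead of the robot, y to its left, z up, the work surface at z = 0. Lengths are in m, angles in rad, forces in N, time in s.
With the tool pointing down it reaches from about 0.425 to 0.8 m from the base axis. Payload 8.3 kg.
Tool frame: the origin (TCP) lies at the centre of the arm's flange, where the gripper is bolted on; the fingertips stand 173 mm ahead of it and the grasp point (between the pads) lies robot.grip_depth ahead of it (robot.grip_depth is the distance from the TCP to the grasp point, in m); z points along the fingers, y is the direction in which the jaws open and shut (so a half turn about z gives the same grasp; the last joint's range is limited). The gripper opens to 85 mm and grips with 20 to 120 N. Pads are 22 mm wide; open, the fingers measure 114 mm over their backs; the gripper's body (76 mm by 85 mm) begins 54 mm behind the grasp point. The pads swing forward as they close: fully open they stand 13 mm farther back than shut.
Start: joints at [-1.36, 0.383, 0.016, 1.37, -0.006, 1.388, -0.046], TCP at [0.169, 0.602, 0.405] pointing down, gripper open.
Joint ranges: [-2.95, 2.95], [-0.25, 2.06], [-1.52, 1.56], [0.18, 2.33], [-1.44, 4.58], [0.02, 2.06], [-3.01, 3.01]. Speed limits (rad/s): [2.39, 2.39, 3.01, 3.01, 3.14, 3.14, 3.14].

## Interface

Orientations are given as a unit quaternion [x, y, z, w].
In Python, from bench import robot gives the robot as it stands. Calls block until the motion is done:
- robot.movep(position, orientation): joint-space move of the TCP to a pose.
- robot.move_linear(position, orientation=None, vel=0.15): straight line of the TCP; orientation=None keeps the orientation; vel is the mean speed in m/s.
- robot.move_joints(angles): joint-space move.
- robot.grip(opening): finger opening in m; the grip force is fixed at half the most; returns when the fingers have stopped.
- robot.dwell(seconds).
- robot.solve_ik(position, orientation): joint angles nearest the present ones, or None.
- robot.get_obs(): the state.
- robot.read_camera(name): name is "scene" or "top" or "wrist"; returns a dict with "color" (400x640x3 uint8, red, green, blue), "K" (3x3 intrinsics, pixels), "rvec" (rotation vector, rad) and "tvec" (3), from world to camera coordinates, as OpenCV has them. Camera axes: x right, y down, z forward; pixel columns grow to the right and rows downward; lengths in m; the calibration is good to about 2 mm. A picture is of the moment at which its call begins. There is no depth.
A pose or a line that the arm cannot do raises robot.Unreachable and nothing moves.
- robot.job_done(): hands the job in, once; it reports no verdict.
The state is a dict: "time": time; "q": joint angles; "dq": joint speeds; "effort": joint torques, N m; "eef_pos": TCP position; "ee_rot": TCP orientation; "ft_force": force on the tool from outside, world axes, zero at the start; "torque": the same for the moment, N m; "finger_gap": finger opening in m.
Only numpy, scipy, OpenCV 4.12 (cv2) and the standard library are available. Lean on these libraries where they do the work, as an engineer would, in place of code of your own. Each camera call takes 0.05 s, during which the arm holds its last target.

## Task

Clear the coin capsules off the desk: put every one of them into the open tub, then set the red lid on that tub and press it down until the spring hooks at both ends have snapped over it. Finally stack the closed tub, upright, on top of the tub that is already packed, so that its foot drops squarely over the raised grip of the lid below; leave the packed tub and the other things on the desk where they stand.

Things in the scene. Friction and masses are not known exactly. Their poses are not given: they have to be found in the camera images.
- tub: Open milky-white rectangular plastic tub, 200 g, both ends alike. Origin: centre of its underside (on the desk); x along its length, y across, z up. Outside 156 x 110, rim 58 high, walls 3; a dark grey spring hook at each x end. Foot 140 x 94, 18 high, hollowed in the middle from below by a recess 104 x 56, 18 deep, that drops over a lid's raised grip with 4 to spare on each side.
- tub_in (a point): Centre of the tub's inner floor, 21 above its underside; axes as the tub's. The inside is 150 (x) by 104 (y) and 37 deep, open at the top until the lid is on.
- hook_a (a joint): Spring hook at the tub's +x end, 40 wide: upright at x = 83.5 to 86.5; nose reaches in to x = 76.5, flat underside at z = 61.6, above it a ramp leaning out at 35 degrees, up to z = 73. Value: m pushed outward, 0 = at rest (also when holding the lid), at most 0.008, soft spring. Once over the lid's end the hooks hold it so that the full tub can be lifted by the lid's grip.
- hook_b (a joint): The same hook at the tub's -x end. A lid laid on squarely rests on the two ramps, 8 to 11 above its home. Pressed down in the middle of its grip with about 7 to 14 N in all (or on one end of the grip after the other) it spreads the hooks, goes home and they spring back over its ends.
- lid: Loose red lid, 75 g, both ends alike. Origin: centre of its underside (on the desk at the start, right way up); x along its length, y across, z up. Plug rim below, 147 x 101, 14 deep, narrowing by 2 a side downward, enters the tub's mouth; plate 160 x 114 at z = 14 to 17. Snapped home, its origin is 44 to 45 above the tub's, on its axis, x along the tub's x either way round.
- lid_grip (a point): Centre of the top of the lid's raised grip, 32 above the lid's origin. The grip is solid, 96 along x, 48 along y, 15 high above the plate, sides upright for the lower 11, top edges chamfered; take it across y from above, with 25 or more free plate beside it on each side.
- packed_tub: Tub of the same make, already packed and closed with its red lid, 800 g, on the desk. Origin: centre of its underside; x along its length, y across, z up. Lid plate's top at z = 61, raised grip 96 x 48 from 61 to 76, hooks at the ends up to 73. A tub nested on it has its origin 61 above this one, on the same axis, x along x either way round; one not nested stands up to 15 higher.
- capsule0: Coin capsule: clear round plastic case, 46 in diameter and 6 thick, 35 g, with a gold-coloured coin in it, lying flat on the desk at the start. Origin: centre of its underside, z up. May be absent.
- capsule1: Coin capsule: clear round plastic case, 46 in diameter and 6 thick, 35 g, with a silver-coloured coin in it, lying flat on the desk at the start. Origin: centre of its underside, z up. May be absent.
- capsule2: Coin capsule: clear round plastic case, 46 in diameter and 6 thick, 35 g, with a gold-coloured coin in it, lying flat on the desk at the start. Origin: centre of its underside, z up. May be absent.
- capsule3: Coin capsule: clear round plastic case, 46 in diameter and 6 thick, 35 g, with a silver-coloured coin in it, lying flat on the desk at the start. Origin: centre of its underside, z up. May be absent.
- capsule4: Coin capsule: clear round plastic case, 46 in diameter and 6 thick, 35 g, with a gold-coloured coin in it, lying flat on the desk at the start. Origin: centre of its underside, z up. May be absent.
- capsule5: Coin capsule: clear round plastic case, 46 in diameter and 6 thick, 35 g, with a silver-coloured coin in it, lying flat on the desk at the start. Origin: centre of its underside, z up. May be absent.
- jar: Bystander: small white jar with a red cap, 62 in diameter and 62 high. Origin: centre of its underside.
- carton: Bystander: flat red carton with a pale band, 90 x 55 x 28 high. Origin: centre of its underside.
- foil_roll: Bystander: roll of aluminium foil standing on end, 52 in diameter and 110 high. Origin: centre of its underside.
- loupe: Bystander: black magnifying loupe, 44 in diameter and 34 high. Origin: centre of its underside.

How it is judged:
By the outcome, as a careful person would: the job done as asked, in the order asked, and still so for the second after the job is handed in, with the robot touching nothing.
Of capsule0, capsule1, capsule2, capsule3, capsule4, capsule5 only 4 to 6 are there at a start; the rules pass over those that are not, and their reading is None.
At some moment in a run one of capsule0, capsule1, capsule2, capsule3, capsule4, capsule5, lid may be knocked a few centimetres aside while the robot is not near it.
It also fails if it takes over 210 s, if anything falls off the work surface, if the arm or the gripper's body presses on something with over 40 N, if the wrist force passes 120 N, or if a joint passes its speed limit or range.

## Working session

There is one attempt and no reset: what is moved stays moved. The work goes in short steps, each a Python script; the robot and the scene stay as the last script left them, time stands still between calls to the robot, and variables do not carry over. Pictures are saved under pics/ and viewed, and the job is handed in when it is done.

```bash
ls; mkdir -p pics; python3 - <<'E'
from bench import robot
import cv2,numpy as np
o=robot.get_obs();print({k:np.round(v,3) for k,v in o.items()},robot.grip_depth)
for n in("scene","top","wrist"):
    r=robot.read_camera(n);cv2.imwrite(f"pics/{n}0.png",r["color"][:,:,::-1]);print(n,r["K"].tolist(),np.round(r["rvec"],4),np.round(r["tvec"],4))
    np.savez(f"cam_{n}",**r)
E
```

```text
pics
{'time': np.float64(0.0), 'q': array([-1.36 ,  0.384,  0.016,  1.371, -0.006,  1.388, -0.046]), 'dq': array([ 0.002,  0.001,  0.001,  0.001, -0.001, -0.002,  0.   ]), 'effort': array([-1.0000e-03, -6.2761e+01,  8.4400e-01, -3.7181e+01,  1.7000e-02,
        1.4000e-02,  0.0000e+00]), 'eef_pos': array([0.169, 0.602, 0.404]), 'ee_rot': array([ 0.136,  0.991, -0.001, -0.   ]), 'ft_force': array([0.653, 0.309, 0.906]), 'torque': array([-0.015, -0.027,  0.041]), 'finger_gap': np.float64(0.085)} 0.1547
scene [[503.0588064837153, 0.0, 325.05345436954786], [0.0, 503.0588064837153, 201.4334747173261], [0.0, 0.0, 1.0]] [ 2.4377  0.9419 -0.2848] [-0.3981 -0.263   1.4485]
top [[432.43357915093065, 0.0, 319.04648533484624], [0.0, 432.43357915093065, 202.931532222767], [0.0, 0.0, 1.0]] [ 2.1987 -2.1649  0.0777] [-0.0049  0.5427  1.031 ]
wrist [[289.5395299579343, 0.0, 323.581845603398], [0.0, 289.5395299579343, 203.25548192589915], [0.0, 0.0, 1.0]] [-2.3006 -1.743  -0.2647] [-0.6253 -0.0388  0.3799]
```

View pics/top0.png

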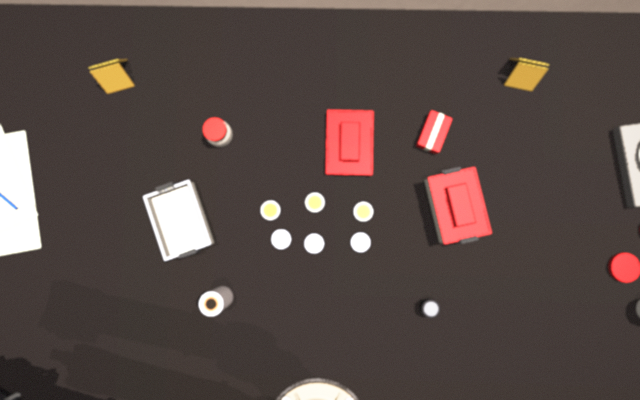

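View pics/scene0.png

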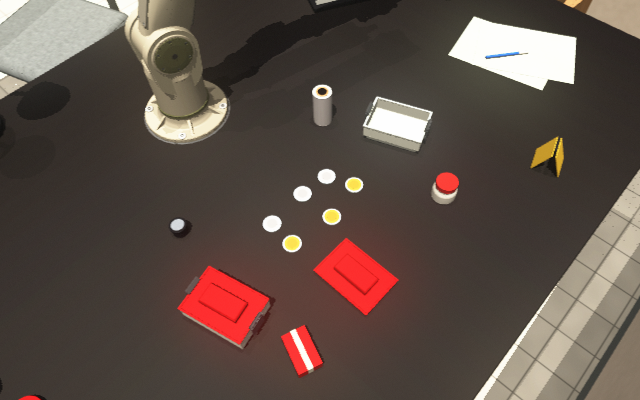

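View pics/wrist0.png

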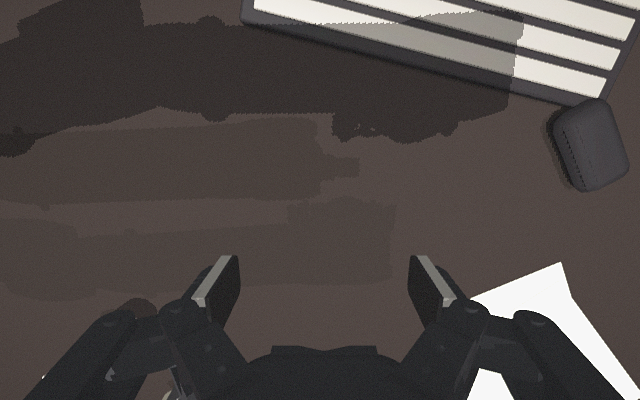

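The top view shows six capsules at about (270,210), (315,202), (363,211), (281,239), (314,243) and (361,242). The tub is at (178,220), the loose lid at (350,142) and the packed tub at (458,206). The bystanders stand clear of all of these.

```bash
cat > h.py <<'E'
import cv2,numpy as np
from scipy.optimize import least_squares
from scipy.spatial.transform import Rotation as R
def unproj(r,uv,z):
    Rm,_=cv2.Rodrigues(r["rvec"]);uv=np.atleast_2d(uv).astype(float)
    d=(np.linalg.inv(r["K"])@np.c_[uv,np.ones(len(uv))].T).T@Rm
    c=-Rm.T@np.ravel(r["tvec"]);t=(z-c[2])/d[:,2]
    return c+t[:,None]*d
def proj(r,P):
    return cv2.projectPoints(np.atleast_2d(P).astype(float),r["rvec"],r["tvec"],r["K"],None)[0][:,0]
def rect(r,z,x0,x1,y0,y1,mm=1.0):
    """rectified plane view: rows = x descending, cols = y descending, mm per px"""
    w=int((y1-y0)*1000/mm);h=int((x1-x0)*1000/mm)
    P=np.array([[x1,y1,z],[x1,y0,z],[x0,y0,z],[x0,y1,z]])
    H=cv2.getPerspectiveTransform(np.float32([[0,0],[w,0],[w,h],[0,h]]),np.float32(proj(r,P)))
    return cv2.warpPerspective(r["color"],H,(w,h),flags=cv2.INTER_CUBIC|cv2.WARP_INVERSE_MAP)
def caps(r,box=None,zc=0.006):
    """blobs bright, size like capsule"""
    im=r["color"].astype(int);m=(im.max(2)>110).astype(np.uint8)
    n,l,s,c=cv2.connectedComponentsWithStats(m);out=[]
    for i in range(1,n):
        x,y,w,h,a=s[i]
        if 150<a<700 and 0.6<w/h<1.6 :
            hull=cv2.convexHull(np.argwhere(l==i)[:,::-1].astype(np.float32))
            if cv2.contourArea(hull)<0.6*w*h: continue
            (cx,cy),_,_=cv2.fitEllipse(hull) if len(hull)>=5 else (c[i],0,0)
            col=im[l==i].mean(0)
            p=unproj(r,[cx,cy],zc)[0]
            red=(col[0]>2*col[1])
            if red: continue
            out.append((p[:2].round(4).tolist(),"gold" if col[2]<0.75*col[0] else "silver",int(a),(round(cx),round(cy))))
    return out
E
python3 - <<'E'
from h import *
C={n:dict(np.load(f"cam_{n}.npz")) for n in("scene","top")}
for n,r in C.items():
    print(n)
    for c in caps(r): print(c)
    im=rect(r,0.058,0.3,0.8,-0.5,0.5,1.25) 
    cv2.imwrite(f"pics/rect_{n}.png",im[:,:,::-1])
E
```

```text
scene
([0.4566, 0.0952], 'silver', 226, (326, 176))
([0.7075, 0.2713], 'gold', 689, (445, 188))
([0.5273, 0.1229], 'gold', 238, (354, 184))
([0.4471, 0.0141], 'silver', 242, (302, 193))
([0.5482, 0.0143], 'gold', 263, (331, 216))
([0.4518, -0.0994], 'silver', 266, (272, 223))
([0.5274, -0.1057], 'gold', 288, (292, 243))
top
([0.546, 0.015], 'silver', 363, (314, 202))
([0.525, 0.1242], 'silver', 363, (270, 210))
([0.5251, -0.1046], 'silver', 364, (363, 211))
([0.4544, 0.0963], 'silver', 369, (281, 239))
([0.445, 0.015], 'silver', 367, (314, 243))
([0.4496, -0.0986], 'silver', 366, (360, 242))
([0.2921, -0.27], 'silver', 210, (431, 308))
```

View pics/rect_top.png

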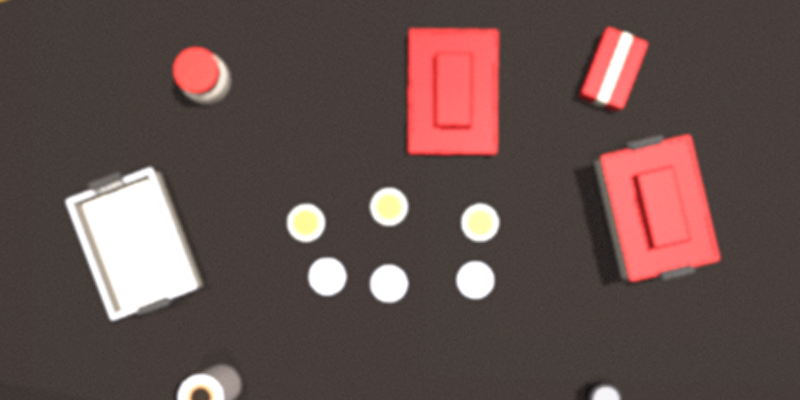

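View pics/rect_scene.png

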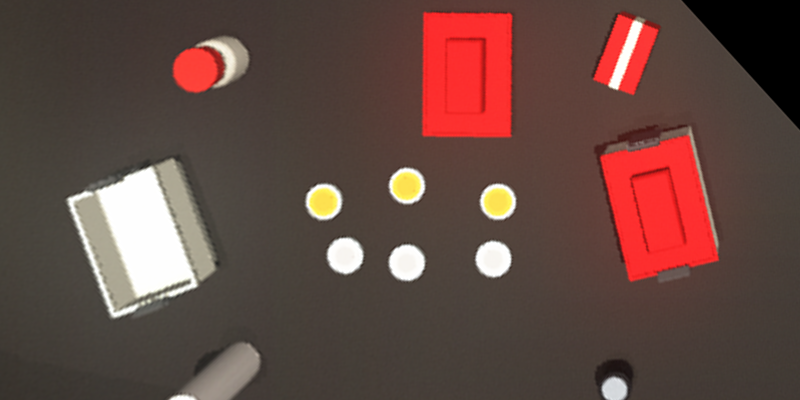

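```bash
cat >> h.py <<'E'
from scipy.optimize import minimize
def boxpts(l,w,z0,z1):
    return np.array([[sx*l/2,sy*w/2,z] for sx in(-1,1) for sy in(-1,1) for z in(z0,z1)])
MODEL={"lid":[boxpts(.160,.114,.014,.017)],           # on desk, add z offset
       "tub":[boxpts(.156,.110,.018,.058),boxpts(.140,.094,0,.018)]}
def mask(r,kind):
    im=r["color"].astype(int)
    if kind=="lid": return ((im[:,:,0]>70)&(im[:,:,0]>2*im[:,:,1])&(im[:,:,0]>2*im[:,:,2]))
    return (im.min(2)>60)&(im.max(2)-im.min(2)<60)
def fitrect(rs,kind,x0,zo=0.0,S=4):
    """x0=(x,y,yaw); silhouettes IoU at S-times upsampling; rs = list of cams"""
    data=[]
    for r in rs:
        u,v=proj(r,[[x0[0],x0[1],zo+.03]])[0];a=int(max(0,u-70));b=int(max(0,v-70))
        m=mask(r,kind)[b:b+140,a:a+140].astype(np.float32)
        n,l,s,c=cv2.connectedComponentsWithStats(m.astype(np.uint8))
        i=1+np.argmax(s[1:,4]); m=(l==i).astype(np.uint8)
        cs,_=cv2.findContours(m,cv2.RETR_EXTERNAL,cv2.CHAIN_APPROX_NONE);cv2.drawContours(m,cs,-1,1,-1)
        m=cv2.resize(m.astype(np.float32),None,fx=S,fy=S,interpolation=cv2.INTER_LINEAR)>0.5
        data.append((r,a,b,m))
    def cost(p):
        c,s=np.cos(p[2]),np.sin(p[2]);J=0
        for r,a,b,m in data:
            t=np.zeros(m.shape,np.uint8)
            for B in MODEL[kind]:
                P=np.c_[B[:,0]*c-B[:,1]*s+p[0],B[:,0]*s+B[:,1]*c+p[1],B[:,2]+zo]
                uv=(proj(r,P)-[a,b]+.5)*S-.5
                cv2.fillConvexPoly(t,cv2.convexHull(np.round(uv*16).astype(np.int32)),1,shift=4)
            t=t>0;J+=1-(t&m).sum()/(t|m).sum()
        return J
    best=None
    x=np.array(x0,float)
    for d in(.02,.006,.003):
        sx=np.array([x,x+[d,0,0],x+[0,d,0],x+[0,0,d*8]])
        o=minimize(cost,x,method="Nelder-Mead",options=dict(initial_simplex=sx,xatol=1e-5,fatol=1e-6,maxiter=400));x=o.x
    return x,o.fun
E
python3 - <<'E'
from h import *
C={n:dict(np.load(f"cam_{n}.npz")) for n in("scene","top")}
for nm,k,x0,z in(("tub","tub",(.48,.34,.3),0),("lid","lid",(.68,-.07,0),0),("packed","lid",(.53,-.32,.2),.044)):
    for rs in(["scene"],["top"],["scene","top"]):
        p,f=fitrect([C[i] for i in rs],k,x0,z);print(nm,rs,p.round(4),round(f,4), "reach",np.hypot(*p[:2]).round(3))
E
```

```text
tub ['scene'] [0.5415 0.2914 0.1074] 0.6265 reach 0.615
tub ['top'] [0.494  0.3387 0.3626] 0.1548 reach 0.599
tub ['scene', 'top'] [0.4979 0.3382 0.322 ] 0.8037 reach 0.602
lid ['scene'] [ 0.6962 -0.0688 -0.0071] 0.0253 reach 0.7
lid ['top'] [ 0.696  -0.0683  0.0148] 0.0761 reach 0.699
lid ['scene', 'top'] [ 0.6962 -0.0687 -0.0008] 0.1042 reach 0.7
packed ['scene'] [ 0.5405 -0.323   0.24  ] 0.0484 reach 0.63
packed ['top'] [ 0.5407 -0.3245  0.233 ] 0.0488 reach 0.631
packed ['scene', 'top'] [ 0.5408 -0.3236  0.2369] 0.1016 reach 0.63
```

```bash
python3 - <<'E'
from h import *
C={n:dict(np.load(f"cam_{n}.npz")) for n in("scene","top")}
out=[]
for n,(u,v) in(("scene",(398,124)),("top",(178,220))):
    r=C[n];im=r["color"][v-50:v+50,u-50:u+50].copy()
    m=mask(r,"tub")[v-50:v+50,u-50:u+50]
    out.append(np.hstack([cv2.resize(im,(390,390),interpolation=cv2.INTER_CUBIC),np.repeat(cv2.resize(m.astype(np.uint8)*255,(390,390),interpolation=0)[:,:,None],3,2)]))
cv2.imwrite("pics/tubm.png",cv2.resize(np.vstack(out),(600,600))[:,:,::-1])
E
```

```text
(no output)
```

View pics/tubm.png

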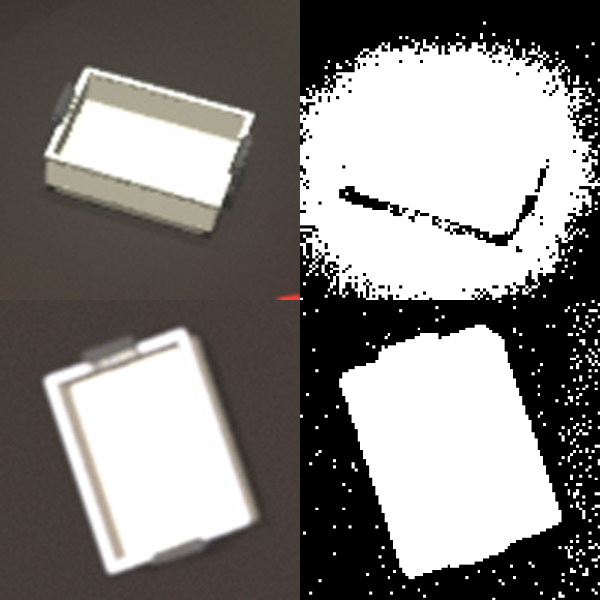

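```bash
sed -i 's/im.min(2)>60)&/im.min(2)>105)\&/' h.py; python3 - <<'E'
from h import *
C={n:dict(np.load(f"cam_{n}.npz")) for n in("scene","top")}
P={}
for rs in(["scene"],["top"],["scene","top"]):
    p,f=fitrect([C[i] for i in rs],"tub",(.49,.34,.36));print(rs,p.round(4),round(f,4));P[rs[0]]=p
out=[]
for p in (p,):
  for n,(u,v) in(("scene",(398,124)),("top",(178,220))):
    r=C[n];im=cv2.resize(r["color"][v-50:v+50,u-50:u+50],(400,400),interpolation=cv2.INTER_CUBIC)
    c,s=np.cos(p[2]),np.sin(p[2])
    for l,w,z,col in((.156,.11,.058,(0,0,255)),(.15,.104,.021,(255,0,255)),(.14,.094,0,(0,200,0)),(.173,.04,.070,(0,255,255))):
        q=np.array([[l/2,w/2],[l/2,-w/2],[-l/2,-w/2],[-l/2,w/2]])@np.array([[c,s],[-s,c]])+p[:2]
        uv=(proj(r,np.c_[q,np.full(4,z)])-[u-50,v-50]+.5)*4
        cv2.polylines(im,[np.round(uv).astype(int)],True,col,1)
    out.append(im)
cv2.imwrite("pics/tubfit.png",np.hstack(out)[:,:,::-1])
E
```

```text
['scene'] [0.4943 0.3385 0.362 ] 0.0397
['top'] [0.4969 0.3398 0.3545] 0.0877
['scene', 'top'] [0.4945 0.3388 0.3691] 0.1279
```

View pics/tubfit.png

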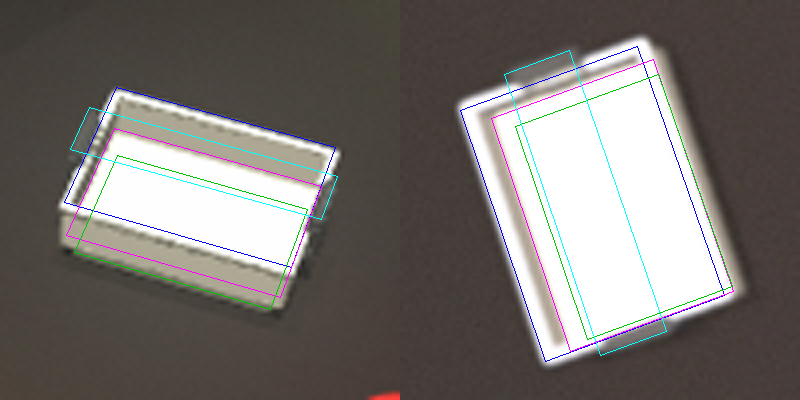

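```bash
cat > rb.py <<'E'
from bench import robot
from h import *
def quat(phi):
    """jaw axis along world angle phi; tool down. choose the half-turn with q7 nearest mid"""
    a=(phi+np.pi/2)/2
    return [np.array([np.cos(b),np.sin(b),0,0]) for b in(a,a+np.pi/2)]
def pick(phi,pos):
    best=None
    for q in quat(phi):
        s=robot.solve_ik(list(pos),list(q))
        if s is not None:
            c=abs(s[6])+0.5*abs(s[6]-robot.get_obs()["q"][6])
            if best is None or c<best[0]: best=(c,q)
    return None if best is None else list(best[1])
def cams(): return {n:robot.read_camera(n) for n in("scene","top")}
def T(): return round(float(robot.get_obs()["time"]),1)
def fz(n=3): 
    f=[]
    for _ in range(n): f.append(robot.get_obs()["ft_force"][2]); robot.dwell(0.01)
    return float(np.mean(f))
def tcp(): return np.array(robot.get_obs()["eef_pos"])
def descend(zend,step=.001,fmax=4,vel=.03):
    f0=fz();
    while tcp()[2]>zend+1e-4:
        p=tcp();p[2]=max(zend,p[2]-step);robot.move_linear(list(p),vel=vel)
        f=fz(2)-f0
        if abs(f)>fmax: return p[2],f
    return tcp()[2],fz()-f0
TUB=np.array([.4955,.339,.362])
def tubpt(x,y,t=None):
    t=TUB if t is None else t
    c,s=np.cos(t[2]),np.sin(t[2]);return t[:2]+[c*x-s*y,s*x+c*y]
E
python3 - <<'E'
from rb import *
# reach test incl. phi
for nm,p,phi in(("c",(.445,.015),np.pi/2),("c2",(.4544,.0963),np.pi/2),("tub",TUB[:2],TUB[2]+np.pi/2),("t+",tubpt(.05,0),TUB[2]+np.pi/2),("t-",tubpt(-.05,0),TUB[2]+np.pi/2),("lid",(.696,-.0685),np.pi/2),("packed",(.5406,-.3236),.237+np.pi/2)):
    for z in(.173,.30): 
        for q in quat(phi):
            s=robot.solve_ik([*p,z],list(q));print(nm,z,None if s is None else np.round(s,2))
E
```

```text
c 0.173 [-0.67  0.32  0.64  2.12 -0.27  0.78  1.71]
c 0.173 [-0.83  0.37  0.84  2.13 -0.38  0.8  -1.32]
c 0.3 [-0.77  0.08  0.71  2.01 -0.06  1.07  1.53]
c 0.3 [-0.84  0.09  0.78  2.01 -0.07  1.07 -1.6 ]
c2 0.173 [-0.69  0.33  0.47  2.07 -0.21  0.79  1.48]
c2 0.173 [-0.88  0.37  0.7   2.08 -0.33  0.8  -1.55]
c2 0.3 [-0.76  0.13  0.52  1.96 -0.07  1.08  1.36]
c2 0.3 [-0.89  0.13  0.67  1.96 -0.09  1.08 -1.75]
tub 0.173 [-0.75  0.54  0.12  1.69 -0.08  0.91  1.34]
tub 0.173 [-1.02  0.59  0.49  1.71 -0.33  0.93 -1.61]
tub 0.3 [-0.77  0.4   0.15  1.59 -0.06  1.16  1.33]
tub 0.3 [-1.06  0.44  0.54  1.61 -0.24  1.17 -1.68]
t+ 0.173 [-0.72  0.63  0.12  1.55 -0.08  0.97  1.36]
t+ 0.173 [-0.98  0.68  0.5   1.56 -0.37  0.99 -1.58]
t+ 0.3 [-0.73  0.5   0.14  1.45 -0.07  1.2   1.35]
t+ 0.3 [-1.01  0.54  0.55  1.46 -0.29  1.22 -1.63]
t- 0.173 [-0.78  0.46  0.13  1.83 -0.07  0.86  1.31]
t- 0.173 [-1.07  0.5   0.49  1.84 -0.3   0.87 -1.64]
t- 0.3 [-0.8   0.3   0.15  1.72 -0.05  1.12  1.29]
t- 0.3 [-1.11  0.33  0.53  1.74 -0.18  1.12 -1.73]
lid 0.173 [-0.34  0.81  0.63  1.4  -0.5   1.09  1.95]
lid 0.173 [-0.39  0.84  0.73  1.41 -0.59  1.11 -1.15]
lid 0.3 [-0.41  0.72  0.79  1.3  -0.5   1.32  1.94]
lid 0.3 [-0.45  0.74  0.86  1.3  -0.56  1.33 -1.17]
packed 0.173 [-0.05  0.73  0.78  1.63 -0.58  1.03  2.71]
packed 0.173 [-0.23  0.93  1.13  1.64 -0.9   1.18 -0.22]
packed 0.3 [-0.25  0.75  1.17  1.53 -0.7   1.33  2.8 ]
packed 0.3 [-0.25  0.75  1.18  1.53 -0.7   1.33 -0.34]
```

```bash
python3 - <<'E'
from rb import *
q=list(quat(np.pi/2)[1])
p=[.526,.1235]
robot.movep([*p,.30],q);print(T(),robot.get_obs()["q"].round(2))
robot.grip(.056)
robot.move_linear([*p,.21],q,vel=.2)
r=robot.read_camera("wrist");cv2.imwrite("pics/w1.png",r["color"][:,:,::-1]);print("proj caps",proj(r,[[*p,.006]]))
for z,s in((.182,0),):
    robot.move_linear([*p,z],q,vel=.1)
print(T(),tcp(),fz(), robot.get_obs()["finger_gap"])
print(descend(.165,.001,3),T())
E
```

```text
2.3 [-0.88  0.33  0.71  1.77 -0.24  1.12 -1.65]
proj caps [[325.15130929 236.89272695]]
3.8 [0.52609167 0.12343655 0.18224666] 0.1851083435994363 0.05642010567847538
(np.float64(0.1683930104252695), 12.629193540962685) 7.6
```

View pics/w1.png

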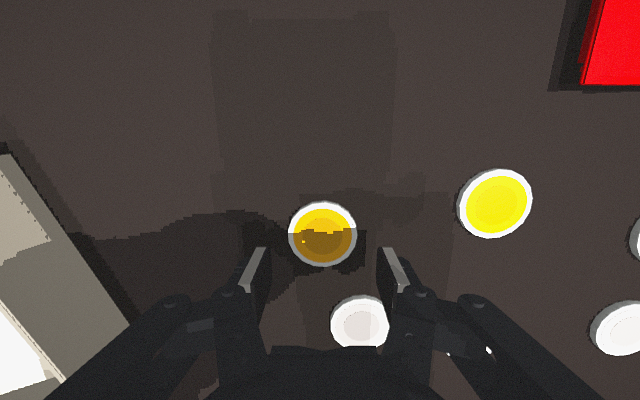

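The wrist view puts the capsule at (322,234), and I predicted (325,237). The fingertips touch the desk at TCP z of about 0.169 with the jaws 56 mm open, so I'll grasp at 0.172.

```bash
cat >> rb.py <<'E'
def grab(p,zg=.172):
    q=list(quat(np.pi/2)[1])
    robot.move_linear([*p,zg],q,vel=.12)
    robot.grip(.030); g=robot.get_obs()["finger_gap"]
    robot.move_linear([*p,.27],q,vel=.25)
    return round(float(g),4)
def drop(x,zbot):
    """release with capsule's underside at zbot"""
    q=list(quat(TUB[2]+np.pi/2)[1]); t=tubpt(x,0)
    robot.movep([*t,.29],q)
    z=.172+zbot+.001
    robot.move_linear([*t,z],q,vel=.2)
    robot.grip(.058)
    robot.move_linear([*t,.29],q,vel=.25)
E
python3 - <<'E'
from rb import *
print(grab([.526,.1235]),robot.get_obs()["finger_gap"],T())
for n,r in cams().items(): cv2.imwrite(f"pics/{n}1.png",r["color"][:,:,::-1])
drop(.05,.024); print(T(),robot.get_obs()["finger_gap"])
robot.movep([.5,.2,.35],list(quat(np.pi/2)[1]))
for n,r in cams().items():
    cv2.imwrite(f"pics/{n}2.png",r["color"][:,:,::-1]); print(n,caps(r))
r=robot.read_camera("wrist");cv2.imwrite("pics/w2.png",r["color"][:,:,::-1])
E
```

```text
0.0424 0.042346802361869045 8.7
11.1 0.057937529453988466
scene [([0.4564, 0.0949], 'silver', 228, (326, 176)), ([0.4469, 0.0139], 'silver', 249, (302, 193)), ([0.5482, 0.014], 'gold', 277, (331, 216)), ([0.452, -0.0998], 'silver', 274, (272, 223)), ([0.5272, -0.1056], 'gold', 302, (292, 243))]
top [([0.546, 0.0151], 'gold', 339, (314, 202)), ([0.5252, -0.1046], 'silver', 343, (363, 211)), ([0.4544, 0.0959], 'silver', 345, (281, 239)), ([0.4449, 0.0151], 'silver', 344, (314, 243)), ([0.4496, -0.0984], 'silver', 344, (360, 242)), ([0.2921, -0.2703], 'silver', 187, (431, 308))]
```

View pics/scene2.png

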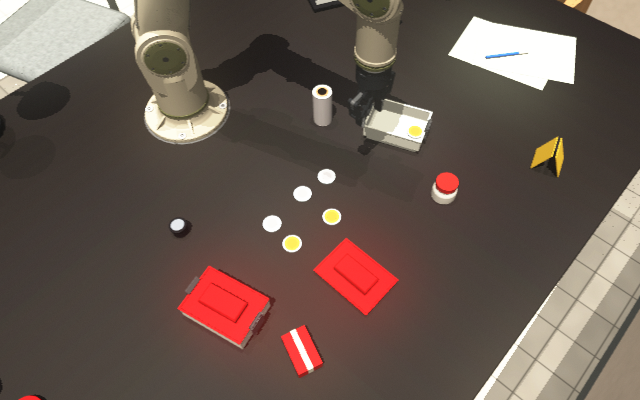

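View pics/w2.png

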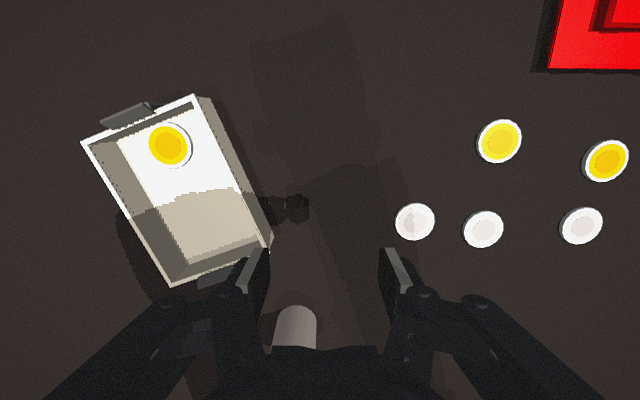

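The first capsule lies in the +x end of the tub, at wrist view (170,145). I'll carry on with the rest, detecting again before every grasp.

```bash
cat >> rb.py <<'E'
def detect():
    C=cams();D={n:[np.array(c[0]) for c in caps(r) if c[0][1]<.2 and .38<c[0][0]<.75 and abs(c[0][1])<.3] for n,r in C.items()}
    off=np.array([.001,-.0005]);S=[p-off for p in D["scene"]];Tp=[p+off for p in D["top"]];out=[]
    for s in S:
        m=[t for t in Tp if np.hypot(*(s-t))<.008]
        out.append(((s+m[0])/2 if m else s,2 if m else 1)); Tp=[t for t in Tp if not any(t is x for x in m)]
    out+=[(t,1) for t in Tp]
    return out
E
python3 - <<'E'
from rb import *
q=list(quat(np.pi/2)[1])
for x,zb in((0,.023),(-.05,.023)):
    D=[d for d in detect()]; print([(d.round(4).tolist(),n) for d,n in D])
    D=[d for d,n in D if n==2]; p=max(D,key=lambda d:d[1])
    robot.movep([*p,.27],q); 
    g=grab(p); print(p,g,T())
    assert g>.035
    drop(x,zb); print(T())
for n,r in cams().items():
    cv2.imwrite(f"pics/{n}3.png",r["color"][:,:,::-1])
print(detect())
E
```

```text
[([0.4554, 0.0955], 2), ([0.4459, 0.0146], 2), ([0.5471, 0.0145], 2), ([0.4508, -0.0991], 2), ([0.5262, -0.1051], 2)]
[0.4554  0.09545] 0.0422 14.5
17.0
[([0.446, 0.0146], 2), ([0.547, 0.0146], 2), ([0.4508, -0.099], 2), ([0.5263, -0.1052], 2)]
[0.54705 0.01465] 0.0425 20.1
22.8
[(array([0.4459, 0.0146]), 2), (array([ 0.4508, -0.0992]), 2), (array([ 0.5262, -0.1051]), 2)]
```

View pics/scene3.png

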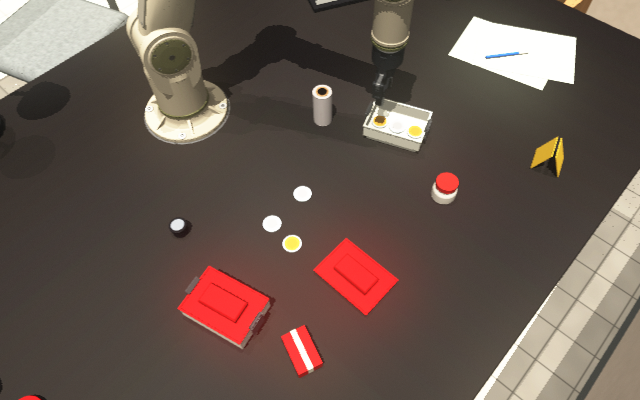

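Three capsules lie in a row in the tub (380..415,128). Next comes the second layer.

```bash
python3 - <<'E'
from rb import *
q=list(quat(np.pi/2)[1])
for x,zb in((.05,.030),(0,.030),(-.05,.030)):
    D=[d for d in detect()]; print([(d.round(4).tolist(),n) for d,n in D])
    D=[d for d,n in D if n==2]; p=max(D,key=lambda d:d[1])
    robot.movep([*p,.27],q); 
    g=grab(p); print(p,g,T())
    assert g>.035
    drop(x,zb); print(T())
robot.movep([.45,.339,.37],list(quat(TUB[2]+np.pi/2)[1]))
for n,r in cams().items():
    cv2.imwrite(f"pics/{n}4.png",r["color"][:,:,::-1]);np.savez(f"cam4_{n}",**r)
r=robot.read_camera("wrist");cv2.imwrite("pics/w4.png",r["color"][:,:,::-1]);np.savez("cam4_wrist",**r)
print(detect(),T())
E
```

```text
[([0.4458, 0.0145], 2), ([0.4508, -0.0991], 2), ([0.5262, -0.105], 2)]
[0.44585 0.0145 ] 0.0423 26.1
28.8
[([0.4508, -0.0991], 2), ([0.5262, -0.1051], 2)]
[ 0.4508 -0.0991] 0.0424 32.4
35.4
[([0.5263, -0.1052], 2)]
[ 0.5263  -0.10525] 0.0422 38.9
41.9
[] 42.6
```

View pics/scene4.png

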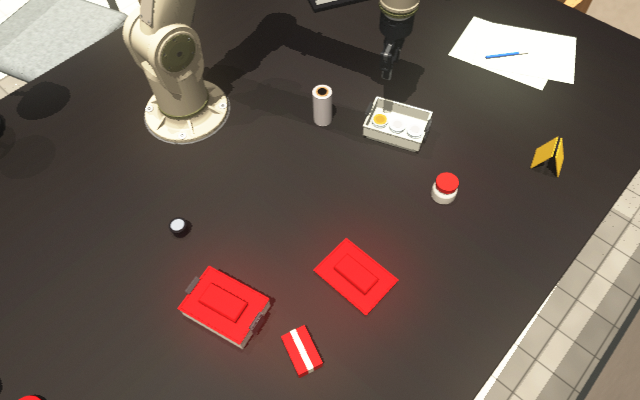

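View pics/w4.png

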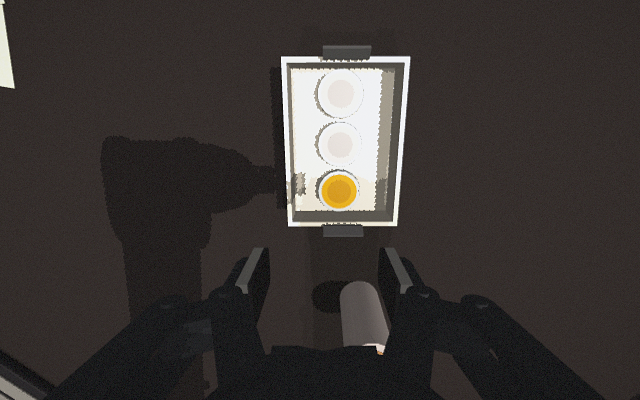

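All six capsules are in, stacked two deep in three flat stacks. The wrist view gives the tub's rim corners as roughly (281,57), (411,57), (288,227) and (398,227), and I'll refine the tub pose from those.

```bash
python3 - <<'E'
from h import *
r=dict(np.load("cam4_wrist.npz"))
P=unproj(r,[[281,57],[411,57],[398,227],[288,227]],.058);print(P.round(4))
print("sides",[np.linalg.norm(P[i]-P[(i+1)%4]).round(4) for i in range(4)],"c",P.mean(0).round(4))
d=(P[0]+P[1])/2-(P[2]+P[3])/2;print("yaw",np.arctan2(d[1],d[0]).round(4))
im=rect(r,.058,.39,.60,.23,.44,.4);cv2.imwrite("pics/rw4.png",im[:,:,::-1])
im=r["color"].copy()
big=cv2.resize(im[40:250,240:450],None,fx=2.8,fy=2.8,interpolation=cv2.INTER_CUBIC)
for p,col in(((.4955,.339,.362),(255,0,0)),):
    c,s=np.cos(p[2]),np.sin(p[2])
    for l,w,z in((.156,.11,.058),(.150,.104,.058),(.173,.04,.073)):
        q=np.array([[l/2,w/2],[l/2,-w/2],[-l/2,-w/2],[-l/2,w/2]])@np.array([[c,s],[-s,c]])+p[:2]
        uv=(proj(r,np.c_[q,np.full(4,z)])-[240,40]+.5)*2.8
        cv2.polylines(big,[np.round(uv).astype(int)],True,col,1)
cv2.imwrite("pics/w4z.png",big[:,:,::-1])
E
```

```text
[[0.551  0.4176 0.058 ]
 [0.5911 0.3115 0.058 ]
 [0.442  0.2541 0.058 ]
 [0.4017 0.361  0.058 ]]
sides [np.float64(0.1135), np.float64(0.1597), np.float64(0.1142), np.float64(0.1596)] c [0.4965 0.336  0.058 ]
yaw 0.3651
```

View pics/w4z.png

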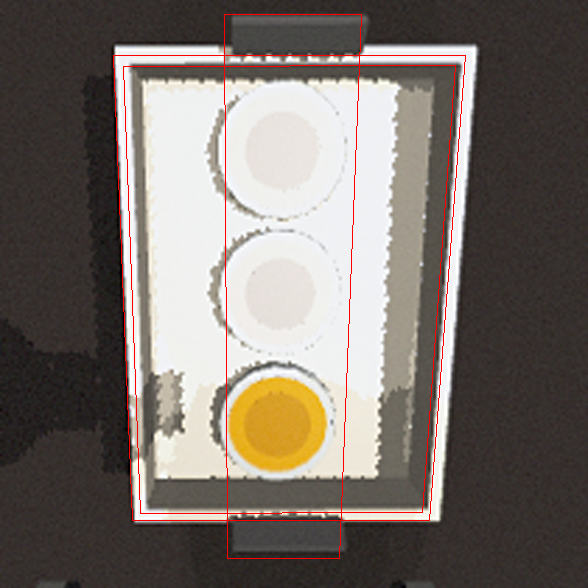

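```bash
python3 - <<'E'
from rb import *
r=dict(np.load("cam4_wrist.npz"))
obs=np.array([[283,150],[281,291],[278,424]])/2.8+[240,40]-.5
W=np.array([[*tubpt(x,0),.033] for x in(.05,0,-.05)])
U=unproj(r,obs,.033);print((U-W).round(4)); c,s=np.cos(.362),np.sin(.362)
print(((U-W)[:,:2]@np.array([[c,-s],[s,c]])).round(4),"in tub axes")
for n in("scene","top"):
    p,f=fitrect([dict(np.load(f"cam4_{n}.npz"))],"tub",(.495,.339,.362));print(n,p.round(4),round(f,3))
    p,f=fitrect([dict(np.load(f"cam4_{n}.npz"))],"lid",(.696,-.0685,0));print(n,p.round(4),round(f,3))
E
```

```text
[[0.0016 0.0006 0.    ]
 [0.0027 0.0009 0.    ]
 [0.0018 0.0009 0.    ]]
[[ 0.0017 -0.    ]
 [ 0.0029 -0.0001]
 [ 0.002   0.0002]] in tub axes
scene [0.495  0.3383 0.3674] 0.033
scene [ 0.6967 -0.0686 -0.0113] 0.027
top [0.4963 0.3395 0.3698] 0.108
top [ 0.6941 -0.0682  0.0064] 0.075
```

```bash
python3 - <<'E'
from rb import *
q=list(quat(np.pi/2)[1])
robot.movep([.65,-.0685,.34],q)
r=robot.read_camera("wrist");np.savez("cam5_wrist",**r)
C=cams()
for n in C:
    p,f=fitrect([C[n]],"lid",(.696,-.0685,0));print(n,p.round(4),round(f,3))
im=r["color"].copy();x0=(.6955,-.0684,0)
p,f=fitrect([r],"lid",x0,S=2);print("wrist",p.round(4),f)
for l,w,z in((.16,.114,.017),(.096,.048,.028)):
    q=np.array([[l/2,w/2],[l/2,-w/2],[-l/2,-w/2],[-l/2,w/2]])+x0[:2]
    cv2.polylines(im,[np.round(proj(r,np.c_[q,np.full(4,z)])).astype(int)],True,(0,255,255),1)
cv2.imwrite("pics/w5.png",im[:,:,::-1]);print(T())
m=mask(r,"lid").astype(np.uint8);n,l,s,c=cv2.connectedComponentsWithStats(m);print(s,c)
E
```

```text
scene [ 0.6964 -0.0686 -0.0069] 0.021
top [ 0.696  -0.0685  0.    ] 1.0
wrist [ 0.6976 -0.0677 -0.0091] 0.008319648002974578
44.4
[[     0      0    640    400 216568]
 [   265     55    126    167  18996]
 [   485     54     89    105   4049]
 [   517     70     89    101   2262]
 [   518    223    122    144  14125]] [[295.30155425 201.40567859]
 [325.76010739 135.96225521]
 [528.5932329  104.6194122 ]
 [566.96463307 120.3709107 ]
 [582.53069027 295.60021239]]
```

View pics/w5.png

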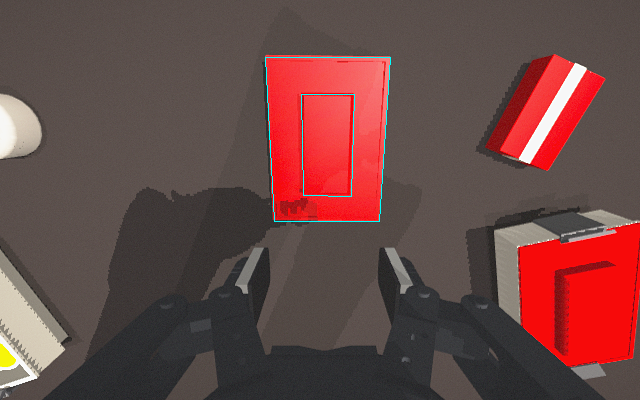

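```bash
python3 - <<'E'
from rb import *
import h
r=dict(np.load("cam4_wrist.npz"))
for thr in(90,130,):
  for dims in((.156,.110),(.158,.112),(.160,.114),(.162,.116)):
    for zt in(.058,):
        h.MODEL["tub"]=[boxpts(*dims,zt-.002,zt)]
        h.mask=lambda r,k:(r["color"].astype(int).min(2)>thr)
        # hide other white things by cropping (fit crops to 140px around; enlarge)
        rr=dict(r)
        p,f=None,None
        u0,v0=255,40
        m=(r["color"][40:240,265:425].astype(int).min(2)>thr).astype(np.uint8)
        n,l,s,c=cv2.connectedComponentsWithStats(m);i=1+np.argmax(s[1:,4]);m=(l==i).astype(np.uint8)
        cs,_=cv2.findContours(m,cv2.RETR_EXTERNAL,cv2.CHAIN_APPROX_NONE);cv2.drawContours(m,cs,-1,1,-1)
        S=4;M=cv2.resize(m.astype(np.float32),None,fx=S,fy=S)>.5
        def cost(p):
            B=h.MODEL["tub"][0];cc,ss=np.cos(p[2]),np.sin(p[2]);t=np.zeros(M.shape,np.uint8)
            P=np.c_[B[:,0]*cc-B[:,1]*ss+p[0],B[:,0]*ss+B[:,1]*cc+p[1],B[:,2]]
            uv=(proj(r,P)-[265,40]+.5)*S-.5;cv2.fillConvexPoly(t,cv2.convexHull(np.round(uv*16).astype(np.int32)),1,shift=4)
            t=t>0;return 1-(t&M).sum()/(t|M).sum()
        x=np.array([.4955,.338,.362])
        for d in(.005,.002): 
            o=minimize(cost,x,method="Nelder-Mead",options=dict(initial_simplex=[x,x+[d,0,0],x+[0,d,0],x+[0,0,d*8]],xatol=1e-5,fatol=1e-6));x=o.x
        print(thr,dims,x.round(4),round(o.fun,4))
E
```

```text
90 (0.156, 0.11) [0.4977 0.3378 0.3626] 0.0467
90 (0.158, 0.112) [0.4979 0.3373 0.364 ] 0.0253
90 (0.16, 0.114) [0.4971 0.3371 0.363 ] 0.0223
90 (0.162, 0.116) [0.4959 0.3372 0.3609] 0.0481
130 (0.156, 0.11) [0.488  0.3397 0.3609] 0.2927
130 (0.158, 0.112) [0.4851 0.3443 0.3638] 0.3127
130 (0.16, 0.114) [0.484  0.3447 0.3622] 0.3312
130 (0.162, 0.116) [0.4839 0.3424 0.3615] 0.3487
```

```bash
sed -i 's/^TUB=.*/TUB=np.array([.4955,.3375,.364])/' rb.py; python3 - <<'E'
from rb import *
L=[.6958,-.0682];phi=np.pi/2-.008
q=list(quat(phi)[1])
robot.grip(.066)
robot.movep([*L,.26],q)
robot.move_linear([*L,.205],q,vel=.2)
robot.move_linear([*L,.189],q,vel=.05);print("f",fz(),tcp())
robot.grip(.035);print(robot.get_obs()["finger_gap"],fz())
robot.move_linear([*L,.29],q,vel=.15);print("f",fz(),T())
C=cams()
for n in C: cv2.imwrite(f"pics/{n}6.png",C[n]["color"][:,:,::-1])
r=robot.read_camera("wrist");cv2.imwrite("pics/w6.png",r["color"][:,:,::-1])
# hover above tub
q=list(quat(TUB[2]+np.pi/2)[1])
robot.movep([*TUB[:2],.31],q);print(T(),robot.get_obs()["finger_gap"])
C=cams()
for n in C: cv2.imwrite(f"pics/{n}7.png",C[n]["color"][:,:,::-1]);np.savez(f"cam7_{n}",**C[n])
r=robot.read_camera("wrist");cv2.imwrite("pics/w7.png",r["color"][:,:,::-1]);np.savez("cam7_wrist",**r);print(tcp())
E
```

```text
f 0.1775042780068322 [ 0.69578647 -0.0682171   0.18896165]
0.0462677610755001 3.8764594520112134
f -0.9691054791092504 47.2
49.0 0.046321499102820476
[0.49634614 0.33631876 0.31009349]
```

View pics/w7.png

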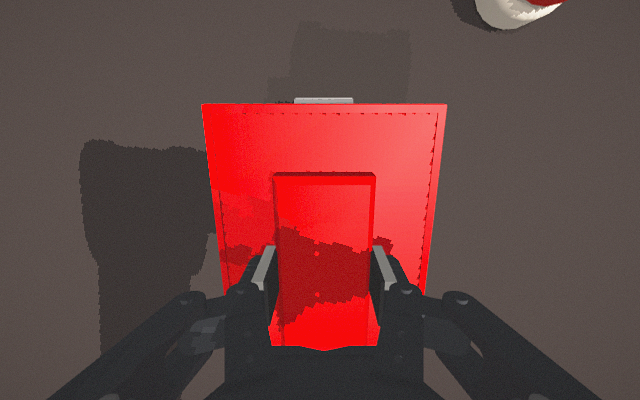

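View pics/scene7.png

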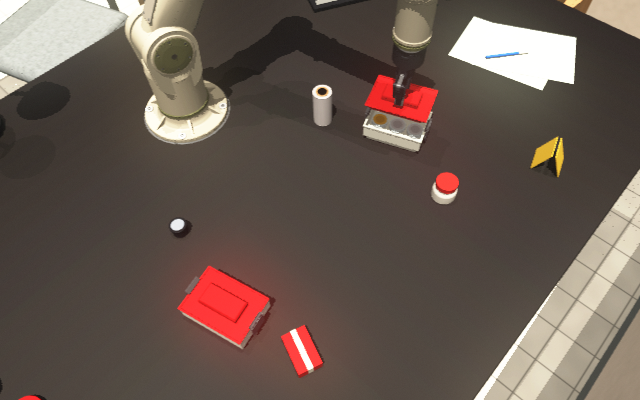

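```bash
python3 - <<'E'
from rb import *
r=dict(np.load("cam7_wrist.npz"))
t=np.array([.49634614,.33631876]);
z=.310-.189+.017
c,s=np.cos(TUB[2]),np.sin(TUB[2])
def loc(P): d=P[:,:2]-t; return np.c_[d@[c,s],d@[-s,c]].round(4)
print("lid front corners tool frame",loc(unproj(r,[[202,104],[447,104]],z)))
print("hook tip corners",loc(unproj(r,[[294,98],[353,98]],.073)))
print(tcp(),T())
robot.dwell(.3);print(tcp())
E
```

```text
lid front corners tool frame [[ 0.0812  0.0566]
 [ 0.0809 -0.0565]]
hook tip corners [[ 0.0868  0.0202]
 [ 0.0866 -0.0194]]
[0.49634614 0.33631876 0.31009349] 49.2
[0.4956383  0.33731722 0.30996667]
```

```bash
sed -i 's/^TUB=.*/TUB=np.array([.4957,.3369,.364])/' rb.py; python3 - <<'E'
from rb import *
q=list(quat(TUB[2]+np.pi/2)[1])
robot.move_linear([*TUB[:2],.258],q,vel=.1);robot.dwell(.2)
print(tcp(),fz())
print(descend(.189+.050,.001,3),T(),robot.get_obs()["ft_force"].round(2),robot.get_obs()["torque"].round(3),tcp())
C=cams()
for n in C: cv2.imwrite(f"pics/{n}8.png",C[n]["color"][:,:,::-1])
r=robot.read_camera("wrist");cv2.imwrite("pics/w8.png",r["color"][:,:,::-1])
u=C["scene"]["color"][60:170,340:460];cv2.imwrite("pics/s8z.png",cv2.resize(u,None,fx=5,fy=5,interpolation=2)[:,:,::-1])
E
```

```text
[0.49598876 0.33701078 0.2587726 ] -0.7781451061168222
(np.float64(0.24297106514034164), 4.155200020152938) 54.4 [-0.27 -0.45  3.67] [ 0.03  -0.065  0.   ] [0.49584168 0.33699357 0.24333244]
```

View pics/s8z.png

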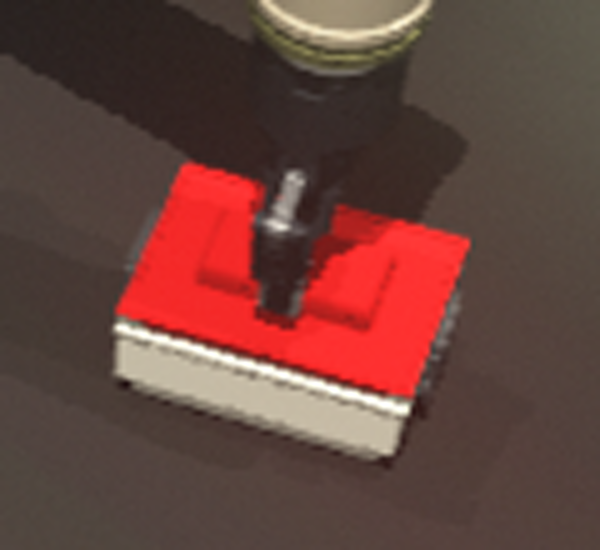

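View pics/w8.png

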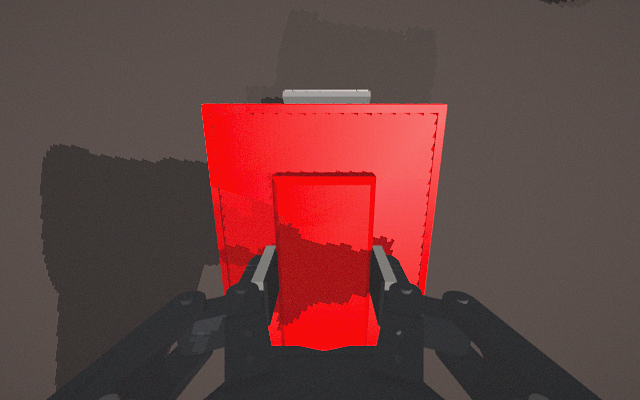

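The lid rests on the ramps with its origin at about 0.054, 9–10 mm above home. The hook is centred on it, at wrist columns 326.5 (hook) and 324.5 (lid). I'll release and press with the fingers shut.

```bash
python3 - <<'E'
from rb import *
q=list(quat(TUB[2]+np.pi/2)[1])
robot.grip(.066)
robot.move_linear([*TUB[:2],.285],q,vel=.15)
robot.grip(0.0);print("gap",robot.get_obs()["finger_gap"])
robot.move_linear([*TUB[:2],.266],q,vel=.08);robot.dwell(.2)
f0=fz();z=.265;log=[]
while z>.243:
    z-=.001;robot.move_linear([*TUB[:2],z],q,vel=.03);f=fz(2)-f0;log.append((round(tcp()[2],4),round(f,1)))
    if f>28: break
print(log,T())
robot.move_linear([*TUB[:2],.30],q,vel=.15)
robot.grip(.066)
t=TUB[:2]-.06*np.array([np.cos(TUB[2]),np.sin(TUB[2])])
robot.movep([*t,.37],q)
C=cams()
r=robot.read_camera("wrist");cv2.imwrite("pics/w9.png",r["color"][:,:,::-1]);np.savez("cam9_wrist",**r)
u=C["scene"]["color"][60:170,340:460];cv2.imwrite("pics/s9z.png",cv2.resize(u,None,fx=5,fy=5,interpolation=2)[:,:,::-1]);np.savez("cam9_scene",**C["scene"]);np.savez("cam9_top",**C["top"])
E
```

```text
gap 0.00017728962634409333
[(np.float64(0.264), 0.1), (np.float64(0.263), 0.0), (np.float64(0.2619), 0.0), (np.float64(0.2609), -0.1), (np.float64(0.26), -0.5), (np.float64(0.2593), 3.5), (np.float64(0.2586), 5.9), (np.float64(0.2579), 7.0), (np.float64(0.2571), 8.6), (np.float64(0.2547), -0.8), (np.float64(0.2537), 0.5), (np.float64(0.2531), 3.2), (np.float64(0.2524), 6.2), (np.float64(0.2507), -0.2), (np.float64(0.2498), -0.6), (np.float64(0.2496), 6.1), (np.float64(0.2495), 15.4), (np.float64(0.2495), 24.3), (np.float64(0.2494), 33.4)] 61.6
```

View pics/s9z.png

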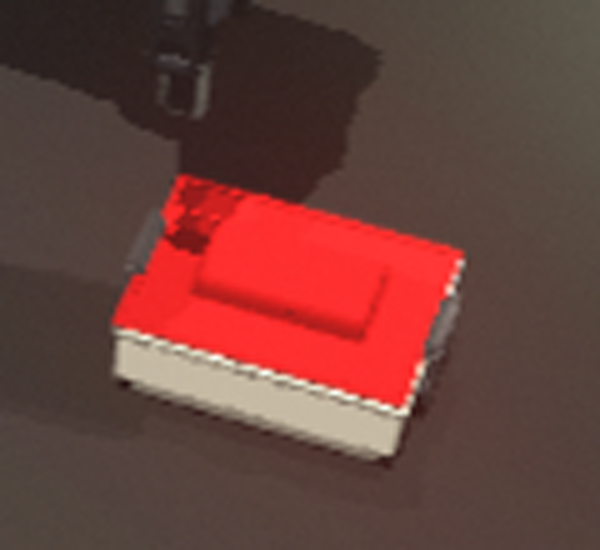

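View pics/w9.png

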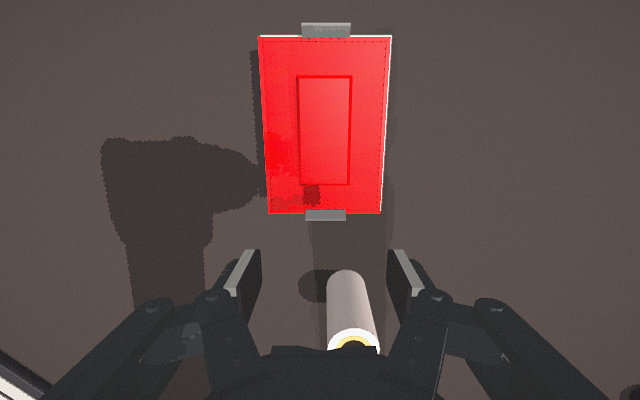

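The press log shows two snaps and then a hard stop at lid z ≈ 0.0445. The wrist view shows both hooks over the plate ends, at (326,30) and (325,215). Next I'll measure the packed tub from the same relative hover, so the camera bias cancels.

```bash
cat >> rb.py <<'E'
def wfit(r,x0,zo=.044,box=(.160,.114,.014,.017),win=(110,110),S=4,rad=.115):
    u,v=proj(r,[[x0[0],x0[1],zo+.017]])[0];a=int(u-win[0]);b=int(max(0,v-win[1]))
    m=mask(r,"lid")[b:b+2*win[1],a:a+2*win[0]].astype(np.uint8)
    n,l,s,c=cv2.connectedComponentsWithStats(m);i=1+np.argmax(s[1:,4]);m=(l==i).astype(np.uint8)
    m=cv2.convexHull(np.argwhere(m)[:,::-1].astype(np.int32)) if 0 else m
    cs,_=cv2.findContours(m,cv2.RETR_EXTERNAL,cv2.CHAIN_APPROX_NONE);cv2.drawContours(m,cs,-1,1,-1)
    M=cv2.resize(m.astype(np.float32),None,fx=S,fy=S)>.5
    B=boxpts(*box)
    def cost(p):
        cc,ss=np.cos(p[2]),np.sin(p[2]);t=np.zeros(M.shape,np.uint8)
        P=np.c_[B[:,0]*cc-B[:,1]*ss+p[0],B[:,0]*ss+B[:,1]*cc+p[1],B[:,2]+zo]
        uv=(proj(r,P)-[a,b]+.5)*S-.5;cv2.fillConvexPoly(t,cv2.convexHull(np.round(uv*16).astype(np.int32)),1,shift=4)
        # hooks hide the middle of the ends: ignore a strip there
        k=np.array([[sx*e,sy*.023,.02] for sx in(1,) for e in(.07,.095) for sy in(-1,1)]);ig=np.zeros(M.shape,np.uint8)
        for sg in(1,-1):
            K=k.copy();K[:,0]*=sg;P=np.c_[K[:,0]*cc-K[:,1]*ss+p[0],K[:,0]*ss+K[:,1]*cc+p[1],K[:,2]+zo]
            cv2.fillConvexPoly(ig,cv2.convexHull(np.round((proj(r,P)-[a,b]+.5)*S-.5).astype(np.int32)),1)
        g=ig==0;t=(t>0)&g;mm=M&g;return 1-(t&mm).sum()/(t|mm).sum()
    x=np.array(x0,float)
    for d in(.006,.003,.0015):
        o=minimize(cost,x,method="Nelder-Mead",options=dict(initial_simplex=[x,x+[d,0,0],x+[0,d,0],x+[0,0,d*8]],xatol=1e-5,fatol=1e-6));x=o.x
    return x,o.fun
E
python3 - <<'E'
from rb import *
r=dict(np.load("cam9_wrist.npz"))
p,f=wfit(r,TUB);print("tub lid wrist",p.round(4),round(f,4))
for n in("scene","top"):
    p,f=wfit(dict(np.load(f"cam9_{n}.npz")),TUB,win=(60,60));print("tub lid",n,p.round(4),round(f,4))
PK=np.array([.5406,-.3236,.237])
q=list(quat(PK[2]+np.pi/2)[1])
t=PK[:2]-.06*np.array([np.cos(PK[2]),np.sin(PK[2])])
robot.movep([*t,.37],q);robot.dwell(.3);print(tcp(),T())
r=robot.read_camera("wrist");np.savez("cam10_wrist",**r);C=cams()
im=r["color"].copy()
p,f=wfit(r,PK);print("packed wrist",p.round(4),round(f,4))
for n in C:
    p2,f=wfit(C[n],PK,win=(60,60));print("packed",n,p2.round(4),round(f,4))
c,s=np.cos(p[2]),np.sin(p[2])
for l,w,z in((.16,.114,.061),(.096,.048,.072)):
    Q=np.array([[l/2,w/2],[l/2,-w/2],[-l/2,-w/2],[-l/2,w/2]])@np.array([[c,s],[-s,c]])+p[:2]
    cv2.polylines(im,[np.round(proj(r,np.c_[Q,np.full(4,z)])).astype(int)],True,(0,255,255),1)
cv2.imwrite("pics/w10.png",im[:,:,::-1])
E
```

```text
tub lid wrist [0.4941 0.338  0.3634] 0.0095
tub lid scene [0.4932 0.3374 0.3621] 0.0218
tub lid top [0.4925 0.3387 0.3691] 0.152
[ 0.48256343 -0.3372913   0.36997629] 66.0
packed wrist [ 0.5423 -0.3228  0.2342] 0.0058
packed scene [ 0.5409 -0.3234  0.2333] 0.012
packed top [ 0.543  -0.3236  0.2386] 0.0633
```

View pics/w10.png

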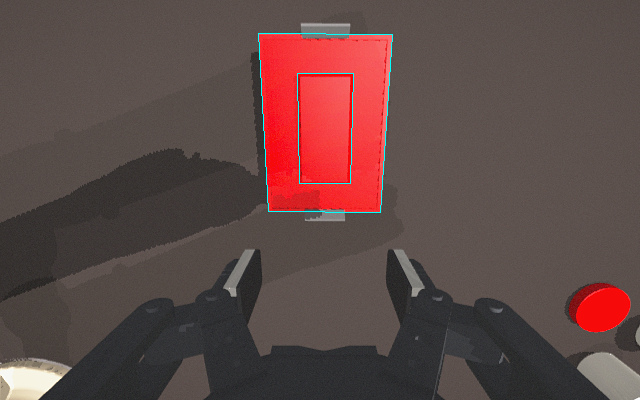

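```bash
python3 - <<'E'
from rb import *
q=list(quat(.3634+np.pi/2)[1]);t=[.4927,.337]
robot.movep([*t,.30],q)
robot.move_linear([*t,.25],q,vel=.15);robot.dwell(.15);robot.move_linear([*t,.2335],q,vel=.04);robot.dwell(.2);print(tcp(),fz())
robot.grip(.035);print(robot.get_obs()["finger_gap"],fz())
robot.move_linear([*t,.2535],q,vel=.05);robot.dwell(.3);print("f",fz(),T())
C=cams();u=C["scene"]["color"][40:170,330:460];cv2.imwrite("pics/s11z.png",cv2.resize(u,None,fx=4.5,fy=4.5,interpolation=2)[:,:,::-1])
for z in(.3835,): print([robot.solve_ik([.5408,-.3236,z],list(quat(.234+np.pi/2)[1]))])
E
```

```text
[0.49279538 0.33701555 0.23369852] 0.2770364401427063
0.04621739385583647 6.072048557118145
f -5.160520277357277 71.2
[array([-0.12305183,  0.53159156,  0.91414708,  1.41786713, -0.41998716,
        1.39537247, -0.54084143])]
```

View pics/s11z.png

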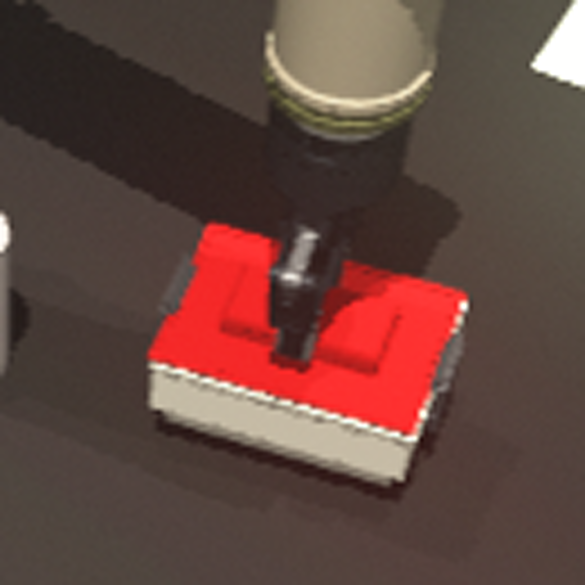

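The whole closed tub lifts by the grip, reading 5.2 N against the 4.8 N its mass predicts. Now I'll carry it over and nest it.

```bash
python3 - <<'E'
from rb import *
q0=list(quat(.3634+np.pi/2)[1]);t=[.4927,.337]
robot.move_linear([*t,.3835],q0,vel=.15)
q=list(quat(.234+np.pi/2)[1]);d=[.5408,-.3236]
robot.movep([*d,.3835],q);print(T(),robot.get_obs()["finger_gap"])
robot.move_linear([*d,.325],q,vel=.12);robot.dwell(.4);print(tcp(),fz())
r=robot.read_camera("wrist");cv2.imwrite("pics/w12.png",r["color"][:,:,::-1]);C=cams()
u=C["scene"]["color"][230:360,160:290];cv2.imwrite("pics/s12z.png",cv2.resize(u,None,fx=4.5,fy=4.5,interpolation=2)[:,:,::-1])
E
```

```text
74.7 0.04672645656117518
[ 0.54083778 -0.32368408  0.32535098] -4.5627453578383514
```

View pics/s12z.png

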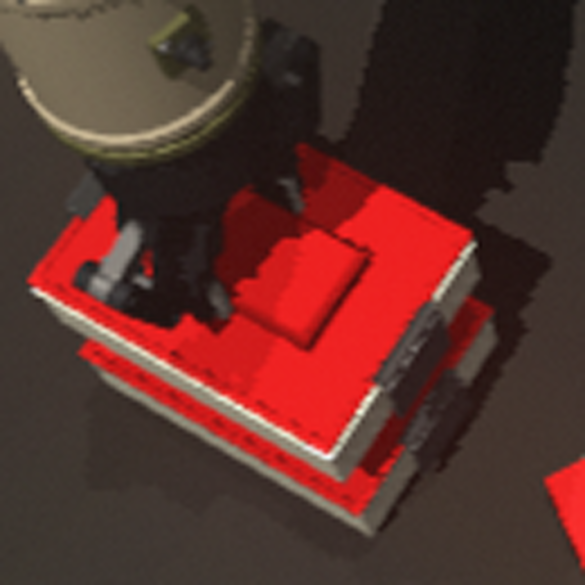

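View pics/w12.png

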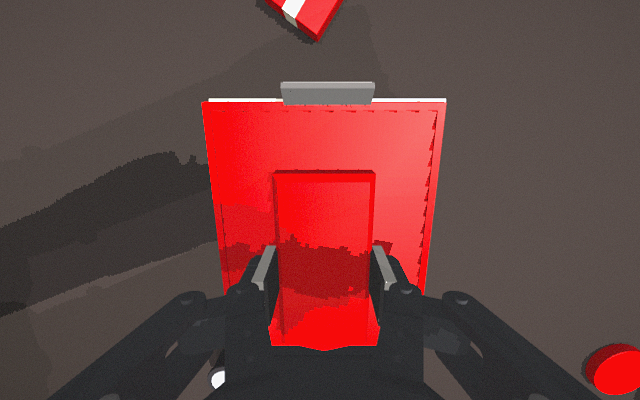

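```bash
python3 - <<'E'
from rb import *
q=list(quat(.234+np.pi/2)[1]);d=np.array([.5408,-.3236])-.0012*np.array([np.cos(.234),np.sin(.234)])
robot.move_linear([*d,.312],q,vel=.05);robot.dwell(.2)
f0=fz();z=.312;log=[]
while z>.2925:
    z-=.001;robot.move_linear([*d,z],q,vel=.03);f=fz(2)-f0;log.append((round(tcp()[2],4),round(f,1)))
    if f>8: break
o=robot.get_obs();print(log,T(),o["ft_force"].round(2),o["torque"].round(2))
C=cams()
u=C["scene"]["color"][230:360,160:290];cv2.imwrite("pics/s13z.png",cv2.resize(u,None,fx=4.5,fy=4.5,interpolation=2)[:,:,::-1])
E
```

```text
[(np.float64(0.311), 0.5), (np.float64(0.3099), -0.0), (np.float64(0.3089), -0.1), (np.float64(0.308), 0.1), (np.float64(0.3069), 0.2), (np.float64(0.3059), 0.7), (np.float64(0.3049), -0.3), (np.float64(0.3039), 0.3), (np.float64(0.3029), 0.4), (np.float64(0.3019), 0.6), (np.float64(0.3009), -0.6), (np.float64(0.2999), -0.6), (np.float64(0.2989), 0.6), (np.float64(0.2979), 0.0), (np.float64(0.2969), 0.3), (np.float64(0.296), 0.5), (np.float64(0.2955), 3.9), (np.float64(0.2952), 10.5)] 81.3 [-1.91  1.32  5.63] [0.43 0.37 0.02]
```

View pics/s13z.png

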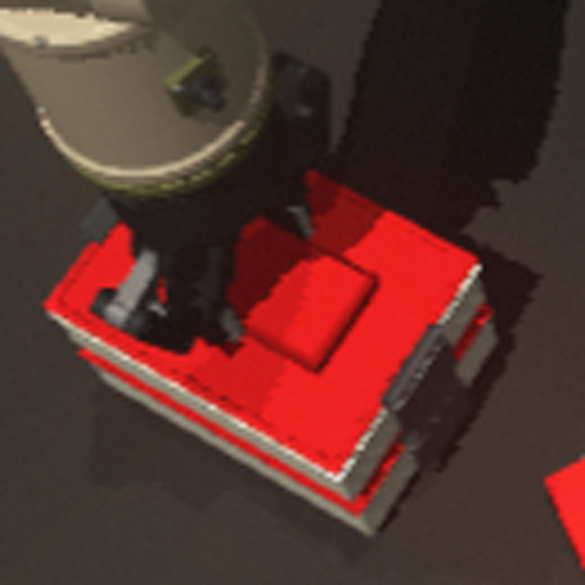

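The tub went down freely to TCP z ≈ 0.2955, with 0.2945 expected for nested, so it is nested. I'll release and check.

```bash
python3 - <<'E'
from rb import *
q=list(quat(.234+np.pi/2)[1]);d=tcp()[:2]
robot.grip(.066);robot.dwell(.2)
robot.move_linear([*d,.36],q,vel=.12)
# square look from behind, same relative hover (61 higher)
t=np.array([.5408,-.3236])-.06*np.array([np.cos(.234),np.sin(.234)])
robot.movep([*t,.431],q);robot.dwell(.3)
r=robot.read_camera("wrist");cv2.imwrite("pics/w14.png",r["color"][:,:,::-1]);print("stack lid (wrist)",wfit(r,[.5408,-.3236,.234],zo=.1055))
robot.movep([.5,.05,.42],list(quat(np.pi/2)[1]));robot.dwell(.5)
C=cams()
for n in C:
    print(n,wfit(C[n],[.5408,-.3236,.234],zo=.1055,win=(60,60)));cv2.imwrite(f"pics/{n}14.png",C[n]["color"][:,:,::-1])
    # wrong-height hypothesis
    print(n,"if 15 higher",wfit(C[n],[.5408,-.3236,.234],zo=.1205,win=(60,60)))
u=C["scene"]["color"][230:360,160:290];cv2.imwrite("pics/s14z.png",cv2.resize(u,None,fx=4.5,fy=4.5,interpolation=2)[:,:,::-1]);print(T())
E
```

```text
stack lid (wrist) (array([ 0.54107457, -0.3226059 ,  0.23320962]), np.float64(0.012143984057128576))
scene (array([ 0.54058   , -0.32261749,  0.2424098 ]), np.float64(0.11026981802970093))
scene if 15 higher (array([ 0.54787625, -0.32384149,  0.24190448]), np.float64(0.09846119690851818))
top (array([ 0.53922305, -0.32463541,  0.23357631]), np.float64(0.03169218038891186))
top if 15 higher (array([ 0.53831539, -0.31953852,  0.2333395 ]), np.float64(0.014845313473967336))
85.5
```

View pics/s14z.png

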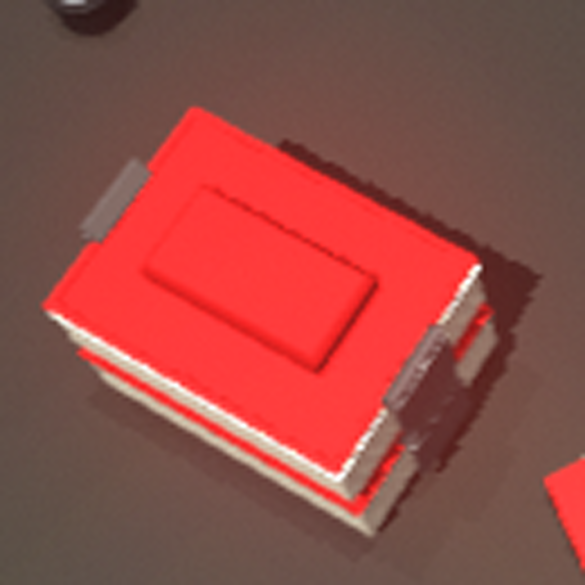

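View pics/w14.png

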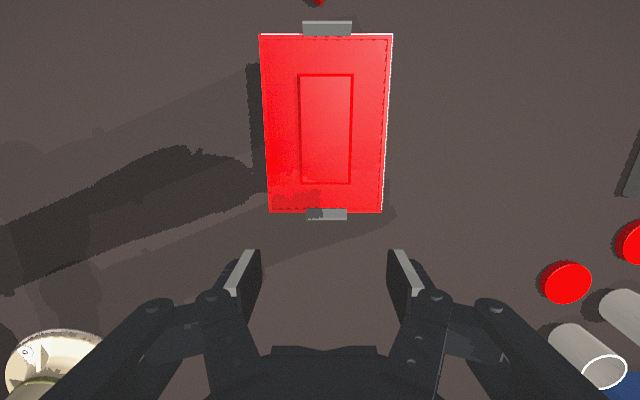

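View pics/scene14.png

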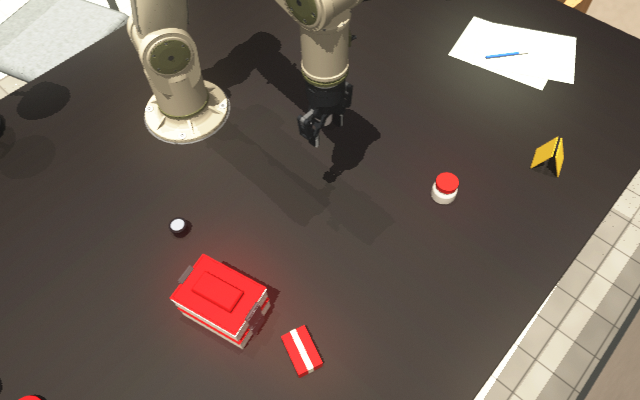

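```bash
python3 - <<'E'
from rb import *
q=list(quat(.234+np.pi/2)[1]);d=[.5402,-.3236]
robot.grip(0.0)
robot.movep([*d,.36],q);robot.move_linear([*d,.318],q,vel=.1);robot.dwell(.3)
f0=fz();z=.317;log=[]
while z>.307:
    z-=.001;robot.move_linear([*d,z],q,vel=.03);f=fz(2)-f0;log.append((round(float(tcp()[2]),4),round(f,1)))
    if f>5: break
print(log)
robot.move_linear([*d,.36],q,vel=.12)
robot.grip(.06)
robot.movep([.47,.17,.42],list(quat(np.pi/2)[1]));robot.dwell(.5)
C=cams()
for n in C: cv2.imwrite(f"pics/{n}15.png",C[n]["color"][:,:,::-1])
print(T())
E
```

```text
[(0.3159, 0.8), (0.3149, 0.9), (0.3139, 0.5), (0.3129, 0.8), (0.3119, 0.3), (0.3109, 0.5), (0.3106, 5.7)]
93.9
```

View pics/top15.png

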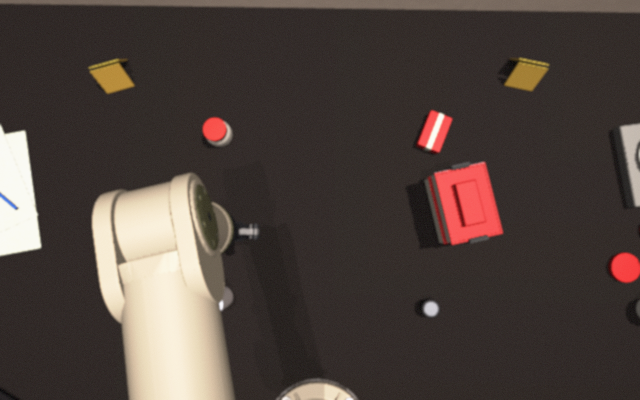

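The probe found the top of the upper grip at z = 0.1376, against 0.1375 expected when nested. The bystanders look unmoved: jar (217,131), carton (435,132), loupe (431,308), and what shows of the foil roll (227,297) from under the arm.

```bash
python3 -c "
from bench import robot
print(robot.job_done(), robot.get_obs()['time'])"
```

```text
the job is handed in; nothing more can be done
the job is handed in; nothing more can be done
```

The job is done and handed in at about 94 s of the 210 s allowed; the hand-in call reports no verdict. All six capsules are in the tub, lying flat in three stacks of two. The red lid is pressed home, and the closed tub is nested on the packed one.

**Lid:** it settled at z ≈ 44.5 mm above the tub's underside, with hook snaps felt during the press. The pictures show both hooks over its ends, and the full tub lifted by the grip at about 5 N, as its mass predicts. The press peaked at 33 N, above the suggested 7–14 N because I kept pushing after the lid bottomed out, but below the 40 N limit.

**Stack:** a light probe found the top of the upper grip at 137.6 mm, against 137.5 mm for a nested tub. The wrist camera put the stacked lid within about 1 mm of its target, with its yaw matching the packed tub.

**Checks that disagreed or were incomplete:**
- The lid appears to sit about 1.5 mm towards the tub's -x end within its play. I allowed for that when stacking.
- Fitting the stacked lid's outline in the top and scene cameras slightly favoured a height 15 mm too high. I trusted the two contact heights over this.
- In the last pictures the jar, carton and loupe look unmoved. The arm partly hid the foil roll, and what showed of it was in place.

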